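# Refit the filter panel of a countertop cooling unit

## Robot

A 6-joint arm with a two-finger parallel gripper is mounted at the origin on the work surface. World frame = base frame: x ahead of the robot, y to its left, z up, the work surface at z = 0. Lengths are in m, angles in rad, forces in N, time in s.
With the tool pointing down it reaches from about 0.325 to 0.775 m from the base axis. Payload 5.5 kg.
Tool frame: the origin (TCP) lies at the very end of the fingers, on their centre line; the grasp point (between the pads) lies arm.pinch_z behind it (arm.pinch_z is the distance from the TCP to the grasp point, in m); z points along the fingers, y is the line along which they close (so a half turn about z gives the same grasp; the last joint's range is limited). The gripper opens to 88 mm and grips with 3 to 60 N. Pads are 20 mm wide; open, the fingers measure 115 mm over their backs; the gripper's body (75 mm by 178 mm) begins 61 mm behind the grasp point.
Start: joints at [1.239, 0.091, 1.231, -0, 1.82, -0.057], TCP at [0.163, 0.578, 0.223] pointing down, gripper open.
Joint ranges: [-2.87, 2.87], [-0.86, 2.18], [0.17, 2.46], [-1.51, 4.65], [0.06, 2.69], [-2.65, 2.65]. Speed limits (rad/s): [2.57, 2.57, 3.01, 3.14, 3.14, 3.14].

## Interface

Orientations are given as a rotation vector (axis times angle).
In Python, from bench import arm gives the robot as it stands.
- The arm moves only by the shell command python3 -m handwheel 'ROWS' [OPENING] [FORCE]. ROWS is JSON, one flat list of numbers, 6 for each row, row after row: the shift along the tool's x, y, z in m, then the turn, a rotation vector about the tool's x, y, z in rad. In form: [tx, ty, tz, rx, ry, rz, tx, ty, tz, rx, ry, rz, ...]. A call has 1 to 12 rows; each row shifts and turns the commanded pose from where the row before left it, along the tool's axes as they then stand; what a row does not reach is not made up. A row lasts 1/10 s, in which the tool goes at most 50 mm and 8.59 degrees, less where a joint would pass 70% of its speed; a pose out of reach is approached as far as the arm can. A call is refused whole if a number of a shift passes 0.05 or a number of a turn 0.15, either way. A call with a gripper value outside its range is refused whole. OPENING is the closure, from 0 (fully open) to 1 (shut), set as the call begins (- or left out, the last holds). The fingers move at their own pace and stop on an object; FORCE is the grip in N (left out, the last holds). Time passes only in rows, so rows that do not move let the fingers close. It gives the time, the measured TCP pose, the force, the opening and the grip force at its end, in the units of the state.
- arm.sense(): the state, without advancing time (a new reading comes with each control period).
- arm.grab_frame(name): name is "scene" or "side" or "wrist"; returns a dict with "img" (480x640x3 uint8, blue, green, red), "vertical_fov" (degrees; the focal length in pixels is half the picture's height over the tangent of half this angle, whatever the lens; pixels are square), "cx", "cy" (the principal point, pixels), "extrinsics" (4x4, takes a point from camera to world coordinates). Camera axes: x right, y down, z forward; pixel columns grow to the right and rows downward; lengths in m; the calibration is good to about 2 mm. A picture is of the moment at which its call begins. There is no depth.
- arm.sign_off(): hands the job in; it is judged then, once.
The state is a dict: "time_s": time; "joints": joint angles; "joint_vel": joint speeds; "joint_efforts": joint torques, N m; "tcp_pos": TCP position; "ee_rot": TCP orientation; "contact_force": force on the tool from outside, world axes, zero at the start; "wrist_torque": the same for the moment, N m; "grip_width": opening from 0.0 (shut) to 1.0 (fully open); "gripper_force": force on a finger pad.
Only numpy, scipy, OpenCV 4.12 (cv2) and the standard library are available. Lean on these libraries where they do the work, as an engineer would, in place of code of your own. Each camera call takes 0.05 s, during which the arm holds its last target. There are 200 camera calls.

## Task

The washed filter panel lies on the table: put it back on the cooling unit. Hold it by its handle, tilted with its blue lip down, hook the lip under the blue ledge at the edge of the opening in the unit's deck, then swing the panel down and press it home until the spring catch snaps over and it lies flat on the deck. Be gentle with the thin sheet metal (feel for contact, never force it), leave the ramekin, bottle, jar and mug where they stand, and let go at the end.

Things in the scene. Friction and masses are not known exactly. Their poses are not given: they have to be found in the camera images.
- panel: The loose filter panel, about 0.5 kg: white plate 200 (x) by 174 (y) by 4 mm on a grey filter frame, handle on top. Lies handle up on its frame. Origin: centre of the frame's bottom, 20 mm under the plate's underside, midway along the plate. x from the blue lip end to the catch end, z up out of the plate. Frame: x -78 to +80 mm, 150 mm wide, 20 mm deep.
- panel_grip (a point): Centre of the panel's black handle bar, panel axes; 25 mm in x, 56 mm in z from the panel's origin (32 mm above the plate's top), so 125 mm from the plate's lip end. The bar is 14 (x) by 86 (y) by 16 mm high, flat-sided, on a post at each end (66 mm free between them, 24 mm under it).
- panel_lip (a point): Middle of the tip of the panel's blue lip, at its top edge, panel axes. The lip is 120 mm wide: at the plate's lip end (x = -100 mm) a 3 mm web goes down; from its foot a 3 mm thick tongue sticks out 20 mm in -x, its top 6 mm below the plate's underside. The point is 145 mm in -x and 42 mm in -z from panel_grip.
- panel_front (a point): Middle of the underside edge of the panel's plate at the catch end, panel axes; 75 mm in +x and 36 mm in -z from panel_grip. 20 mm back from it, the frame's end face carries a rib 5.5 mm proud, 15 mm below the plate's underside, for the catch.
- unit: The cooling unit: fixed, level, brushed metal, 340 mm deep (x), deck 200 mm above the table. Origin on the table below the middle of its machine compartment (300 mm wide); a rail of food pans goes on 700 mm in +y. Its x points roughly away from the robot. In the compartment's deck is an opening 189 (x) by 156 (y) mm, hollow for 60 mm below the 4 mm sheet.
- ledge_edge (a point): Middle of the blue ledge's free edge at deck-top height, where the drawing has it; unit axes; 95 mm in -x from the unit's origin. Ledge 4 mm thick, hollow below, on the opening's near side. Ledge and catch sit on one surround screwed through slots: both really lie up to 6 mm off in x (not measured), so feel for it. Panel home: web within 4 mm of the edge; then panel_grip is 125 mm in x, 36 mm in z from it.
- catch_mouth (a point): Middle of the opening's far edge, deck-top height, as drawn, 189 mm in x from ledge_edge (shifts with it). Below it a white spring roller sticks 7.5 mm into the opening, axis 7 mm below the deck top. The rib rolls over it in the last 15 mm, hardest at first: 5 to 12 N on the handle; then it goes easily and stops firmly. Panel home: frame has 3 mm to spare at each side.
- ramekin_mid (a point): Bystander, leave it alone: the small white ramekin (60 mm wide, 40 mm high) on the deck, near its far right corner. A point in its middle.
- spray_mid (a point): Bystander, leave it alone: a clear bottle with a blue cap, 190 mm high, at the right. A point in its middle.
- jar_mid (a point): Bystander, leave it alone: a glass jar with a red lid, 100 mm high, near the robot. A point in its middle.
- mug_mid (a point): Bystander, leave it alone: a blue mug, 90 mm high, near the robot. A point in its middle.

How it is judged:
On the way, in this order (a step that is already met when the one before it is completed fails the run):
1. the lip is hooked under the ledge (tongue tip below the deck sheet and at least 8 mm past the ledge's nominal edge) while the panel is tilted by more than 0.15 rad (x of panel_lip in the frame of ledge_edge between -0.03 and -0.008 m and z of panel_lip in the frame of ledge_edge between -0.035 and -0.004 m and y of panel_lip in the frame of ledge_edge between -0.015 and 0.015 m and angle between panel_grip's own z axis and vertical above 0.15 rad), for 0.1 s.
2. the panel is swung down, seated and snapped in (x of panel_lip in the frame of ledge_edge between -0.029 and -0.009 m and z of panel_lip in the frame of ledge_edge between -0.01 and -0.003 m and z of panel_front in the frame of ledge_edge between -0.004 and 0.004 m and y of panel_front in the frame of ledge_edge between -0.008 and 0.008 m), for 0.2 s.
At the end, for the whole second after the job is handed in: The panel is at rest, let go, with its lip under the ledge (tongue tip 9 to 29 mm past the ledge's nominal edge and 3 to 10 mm below the deck's top) and its catch end down on the deck within 4 mm in height and 8 mm sideways, i.e. snapped past the catch (all of step 2 and linear speed of panel below 0.01 m/s); the robot touches nothing.
It fails at once if the panel is forced against the unit with more than 40 N (contact force between panel and unit above 40 N).
It fails at once if the robot itself presses on the unit with more than 20 N (contact force between the arm and unit above 20 N).
It fails at once if the ramekin, bottle, jar or mug is shifted by more than 25 mm (distance of any of ramekin_mid, spray_mid, jar_mid, mug_mid from where it was at the start of the episode above 0.025 m).
It also fails if it takes over 61 s, if anything falls off the work surface, if the arm or the gripper's body presses on something with over 40 N, if the wrist force passes 120 N, or if a joint passes its speed limit or range.

## Working session

There is one attempt and no reset: what is moved stays moved. The work goes in short steps, Python scripts to look and compute and a shell command to move; the robot and the scene stay as the last step left them, time stands still between calls to the robot, and variables do not carry over. Pictures are saved under pics/ and viewed, at most 10 in all, crops included, and the job is handed in when it is done.

```bash
ls; mkdir -p pics
cat > h.py <<'E'
import numpy as np, cv2
from scipy.spatial.transform import Rotation as R
from bench import arm
def shot(n,f):
    d=arm.grab_frame(n); cv2.imwrite('pics/'+f+'.png',d['img'])
    np.savez('pics/'+f+'.npz',E=d['extrinsics'],k=[240/np.tan(np.radians(d['vertical_fov'])/2),d['cx'],d['cy']]); return d['img']
def ray(f,u,v):
    z=np.load('pics/'+f+'.npz');E=z['E'];k=z['k']
    return E[:3,3],E[:3,:3]@np.array([(u-k[1])/k[0],(v-k[2])/k[0],1])
def plane(f,u,v,h):
    o,d=ray(f,u,v);return o+d*(h-o[2])/d[2]
def proj(f,p):
    z=np.load('pics/'+f+'.npz');E=z['E'];k=z['k'];c=E[:3,:3].T@(np.array(p)-E[:3,3]);return k[0]*c[:2]/c[2]+k[1:]
E
python3 - <<'E'
from h import *
np.set_printoptions(precision=3,suppress=True)
for n in('scene','side','wrist'): shot(n,n+'0'); print(np.load(f'pics/{n}0.npz')['E'])
print(arm.sense(),arm.pinch_z)
E
```

```text
pics
[[-0.718  0.406 -0.565  1.159]
 [ 0.696  0.403 -0.595  0.493]
 [-0.013 -0.82  -0.572  0.808]
 [ 0.     0.     0.     1.   ]]
[[ 0.965 -0.125  0.233  0.218]
 [-0.264 -0.48   0.837 -1.22 ]
 [ 0.007 -0.868 -0.496  0.756]
 [ 0.     0.     0.     1.   ]]
[[ 0.272  0.921  0.279  0.085]
 [ 0.962 -0.26  -0.081  0.6  ]
 [-0.002  0.291 -0.957  0.384]
 [ 0.     0.     0.     1.   ]]
{'time_s': 0.15, 'joints': array([ 1.239,  0.092,  1.232,  0.   ,  1.82 , -0.057]), 'joint_vel': array([-0.001, -0.004, -0.004,  0.002, -0.001, -0.   ]), 'joint_efforts': array([  0.001, -44.705, -40.691,   0.07 ,   0.027,  -0.   ]), 'tcp_pos': array([0.163, 0.577, 0.222]), 'ee_rot': array([-0.43 , -3.112,  0.002]), 'contact_force': array([ 0.474, -0.5  , -0.342]), 'wrist_torque': array([ 0.006, -0.024,  0.036]), 'gripper_force': 0.0, 'grip_width': 0.9993199608153553} 0.0187
```

View pics/scene0.png

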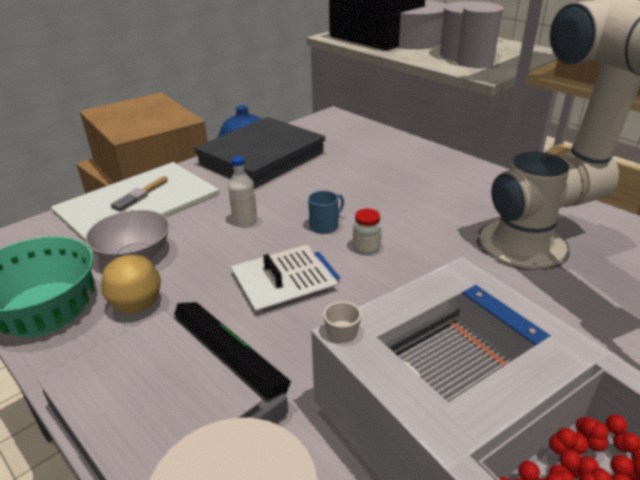

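View pics/side0.png

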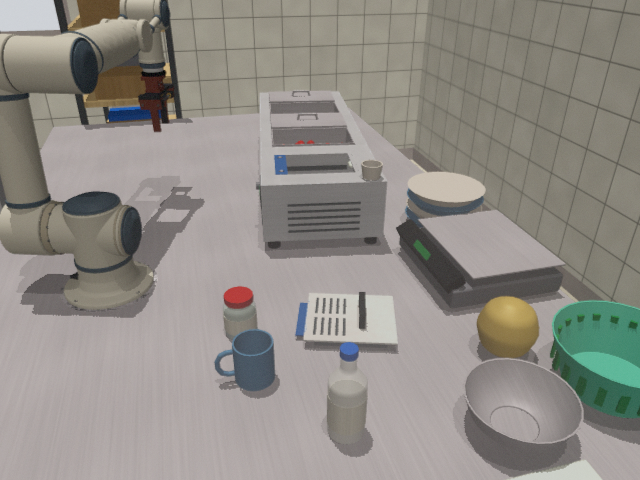

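The scene view shows the panel at about (285,278), handle at (273,270), blue lip at (327,266) and the blue ledge at about (507,315). The side view shows the panel at about (350,320), the handle at (362,310) and the ledge at (281,164). The jar and mug stand to the panel's left. Next I'll measure these with colour masks.

```bash
cat > m.py <<'E'
from h import *
np.set_printoptions(precision=4,suppress=True)
def blob(m,box):
    x0,y0,x1,y1=box; k=np.zeros_like(m);k[y0:y1,x0:x1]=m[y0:y1,x0:x1]
    c=max(cv2.findContours(k,cv2.RETR_EXTERNAL,cv2.CHAIN_APPROX_NONE)[0],key=cv2.contourArea);return c[:,0]
def rect(f,c,h):
    c=cv2.convexHull(c.astype(np.int32))[:,0]
    w=np.array([plane(f,u,v,h)[:2] for u,v in c]).astype(np.float32)
    r=cv2.minAreaRect(w*1000);print('  rect',r, 'box',cv2.boxPoints(r).astype(int).tolist());return r
for f,pb,lb,hb,ub in (('scene0',(225,240,345,315),(310,245,345,285),(260,250,285,290),(455,280,555,350)),('side0',(300,285,402,352),(293,300,309,342),(352,288,370,332),(270,150,292,178))):
    img=cv2.imread(f'pics/{f}.png');hsv=cv2.cvtColor(img,cv2.COLOR_BGR2HSV);H,S,V=[hsv[...,i].astype(int) for i in range(3)]
    white=((V>185)&(S<40)).astype(np.uint8)
    blue=((H>100)&(H<125)&(S>120)).astype(np.uint8); dark=(V<60).astype(np.uint8)
    print(f)
    print('plate V',V[(pb[1]+pb[3])//2,pb[0]:pb[2]:8]); rect(f,blob(white,pb),.024)
    print('lip');rect(f,blob(blue,lb),.014)
    print('bar top z.064');rect(f,blob(dark,hb),.060)
    print('ledge');rect(f,blob(blue,ub),.2)
E
python3 m.py
python3 - <<'E'
import cv2
a=cv2.imread('pics/scene0.png')
x=cv2.resize(a[225:325,220:350],None,fx=4,fy=4,interpolation=cv2.INTER_CUBIC)[:, :520]
b=cv2.resize(a[250:450,305:605],None,fx=2,fy=2)
import numpy as np
c=np.zeros((400,800,3),np.uint8)
cv2.imwrite('pics/c1.png',cv2.resize(a[240:480,300:640],None,fx=2.3,fy=2.3,interpolation=cv2.INTER_CUBIC))
E
```

```text
scene0
plate V [166 113 213 214 212 211  96 100 187 188 179 168 156 210 130]
  rect ((535.7081298828125, -314.36334228515625), (174.24801635742188, 200.0205078125), 72.0462646484375) box [[413, -366], [603, -428], [657, -262], [467, -200]]
lip
  rect ((429.9971923828125, -275.7756042480469), (113.36254119873047, 7.994768142700195), 72.42068481445312) box [[409, -328], [416, -331], [450, -222], [443, -220]]
bar top z.064
  rect ((573.4576416015625, -304.757568359375), (121.85128784179688, 22.334897994995117), 71.40047454833984) box [[543, -358], [564, -366], [603, -250], [582, -243]]
ledge
  rect ((487.79052734375, 203.6361083984375), (151.33644104003906, 33.55171203613281), 80.73564147949219) box [[459, 131], [492, 126], [516, 275], [483, 281]]
side0
plate V [151 200 113 160 203 203 204 201  74 203 205 204 176]
  rect ((537.341796875, -310.724853515625), (174.14865112304688, 201.15548706054688), 71.79706573486328) box [[414, -362], [605, -424], [660, -259], [468, -196]]
lip
  rect ((421.7130126953125, -306.1445617675781), (53.18031311035156, 14.010485649108887), 71.359375) box [[406, -329], [419, -333], [436, -283], [423, -278]]
bar top z.064Traceback (most recent call last):
  File "m.py", line 17, in <module>
    print('bar top z.064');rect(f,blob(dark,hb),.060)
                                  ~~~~^^^^^^^^^
  File "m.py", line 5, in blob
    c=max(cv2.findContours(k,cv2.RETR_EXTERNAL,cv2.CHAIN_APPROX_NONE)[0],key=cv2.contourArea);return c[:,0]
ValueError: max() iterable argument is empty
```

View pics/c1.png

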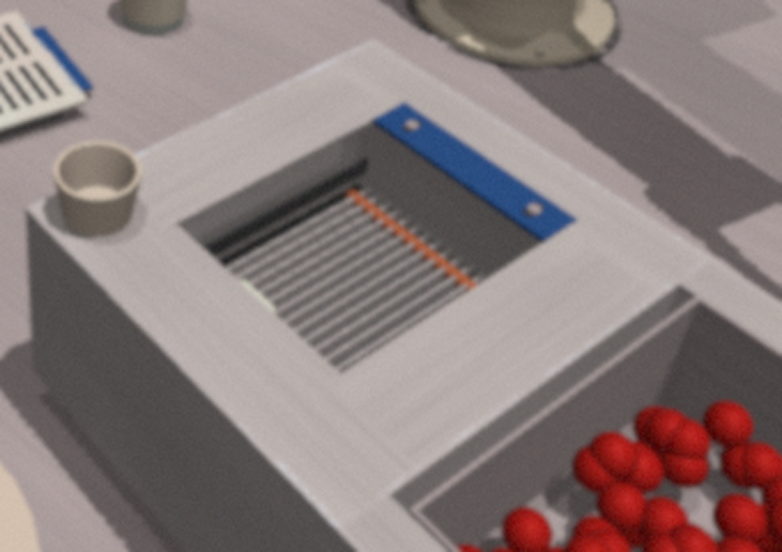

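The crop shows the ledge's free edge running from about (375,123) to (540,238), the opening, the roller at (258,297), the ramekin at (97,190), and deck corners at (372,40) and (30,210). Both views agree on the plate: the size matches at 200 × 174 mm and the yaw is about -18°. Next come the unit frame, the bystanders and the first move.

```bash
cat >> h.py <<'E'
def down(x,y,z,ang,tilt=0):
    "tool y at world angle ang; tilt>0: tool axis leans so that panel lip (-tool y side) goes down"
    ty=np.array([np.cos(ang),np.sin(ang),0]);tz=np.array([0,0,-1.]);M=np.c_[np.cross(ty,tz),ty,tz]
    T=np.eye(4);T[:3,:3]=R.from_rotvec(tilt*np.cross(ty,[0,0,1])).as_matrix()@M;T[:3,3]=x,y,z;return T
def now():
    s=arm.sense();T=np.eye(4);T[:3,:3]=R.from_rotvec(s['ee_rot']).as_matrix();T[:3,3]=s['tcp_pos'];return T
def twist(T0,T1,N):
    from scipy.linalg import logm,expm
    A=expm(np.real(logm(np.linalg.inv(T0)@T1))/N)
    print(N,'rows of',np.r_[A[:3,3],R.from_matrix(A[:3,:3]).as_rotvec()].round(4).tolist())
E
python3 - <<'E'
from h import *
np.set_printoptions(precision=4,suppress=True)
P=lambda u,v,h:plane('scene0',u/2.3+300,v/2.3+240,h)[:2]
nr,fr=P(372,40,.2),P(30,210,.2);print('deck',nr,fr,np.linalg.norm(fr-nr),np.degrees(np.arctan2(*(fr-nr)[::-1])))
a,b=P(375,123,.2),P(540,238,.2);print('edge',a,b,(a+b)/2,np.linalg.norm(b-a),np.degrees(np.arctan2(*(b-a)[::-1]))-90)
c,d=P(180,220,.2),P(342,373,.2);print('far',c,d,(c+d)/2,np.linalg.norm(d-c),np.degrees(np.arctan2(*(d-c)[::-1]))-90)
ux=(fr-nr)/np.linalg.norm(fr-nr);uy=np.array([-ux[1],ux[0]]);print('nominal edge',nr+75*.001*ux+.15*uy)
print('ramekin top',P(97,165,.24))
for n,u,v in(('jar',238,332),('bottle',346,432),('mug',253,382)):print(n,plane('side0',u,v,0.005))
T=now();T[2,3]+=.1
twist(T,down(.5603,-.3202,.17,np.radians(-18.05)),24)
E
python3 -m handwheel '[0,0,-0.033,0,0,0,0,0,-0.033,0,0,0,0,0,-0.034,0,0,0]' 0
```

```text
deck [0.4062 0.0667] [0.7387 0.0151] 0.3364143108921425 -8.814053795516633
edge [0.4928 0.1289] [0.5155 0.2751] [0.5041 0.202 ] 0.14795612636876468 -8.821687192376714
far [0.6728 0.0945] [0.7013 0.2486] [0.6871 0.1715] 0.15666797311539937 -10.513411659916144
nominal edge [0.5033 0.2034]
ramekin top [0.705  0.0467]
jar [ 0.2868 -0.2796  0.005 ]
bottle [ 0.435  -0.6054  0.005 ]
mug [ 0.2951 -0.4412  0.005 ]
24 rows of [-0.0454, -0.0049, 0.0063, -0.0001, 0.0, 0.0671]
time_s: 0.45
tcp_pos: [0.1627, 0.5772, 0.323]
ee_rot: [-0.43, -3.112, 0.003]
contact_force: [-0.3, 1.4, 0.2]
grip_width: 1.002
gripper_force: 0.0
```

```bash
python3 -m handwheel '[-0.0454,-0.0049,0,0,0,0.0671,-0.0454,-0.0049,0,0,0,0.0671,-0.0454,-0.0049,0,0,0,0.0671,-0.0454,-0.0049,0,0,0,0.0671,-0.0454,-0.0049,0,0,0,0.0671,-0.0454,-0.0049,0,0,0,0.0671,-0.0454,-0.0049,0,0,0,0.0671,-0.0454,-0.0049,0,0,0,0.0671,-0.0454,-0.0049,0,0,0,0.0671,-0.0454,-0.0049,0,0,0,0.0671,-0.0454,-0.0049,0,0,0,0.0671,-0.0454,-0.0049,0,0,0,0.0671]' && python3 -m handwheel '[-0.0454,-0.0049,0,0,0,0.0671,-0.0454,-0.0049,0,0,0,0.0671,-0.0454,-0.0049,0,0,0,0.0671,-0.0454,-0.0049,0,0,0,0.0671,-0.0454,-0.0049,0.01,0,0,0.0671,-0.0454,-0.0049,0.018,0,0,0.0671,-0.0454,-0.0049,0.018,0,0,0.0671,-0.0454,-0.0049,0.018,0,0,0.0671,-0.0454,-0.0049,0.018,0,0,0.0671,-0.0454,-0.0049,0.018,0,0,0.0671,-0.0454,-0.0049,0.018,0,0,0.0671,-0.0454,-0.0049,0.018,0,0,0.0671]'
python3 - <<'E'
from h import *
shot('wrist','w1')
T=now();twist(T,down(.5603,-.3202,.0375,np.radians(-18.05)),6)
print(arm.sense()['joints'])
E
```

```text
time_s: 1.65
tcp_pos: [0.5534, 0.2117, 0.3219]
ee_rot: [-1.619, -2.692, 0.001]
contact_force: [-0.1, 0.1, 0.1]
grip_width: 0.999
gripper_force: 0.0
time_s: 2.85
tcp_pos: [0.5594, -0.3216, 0.1852]
ee_rot: [-2.544, -1.842, 0.0]
contact_force: [1.0, -0.8, -0.9]
grip_width: 0.999
gripper_force: 0.0
6 rows of [0.0015, 0.0005, 0.0239, -0.0011, 0.0005, -0.002]
[-0.58342656  0.21413718  1.16905161 -0.00469155  1.76415971 -0.2575046 ]
```

View pics/w1.png

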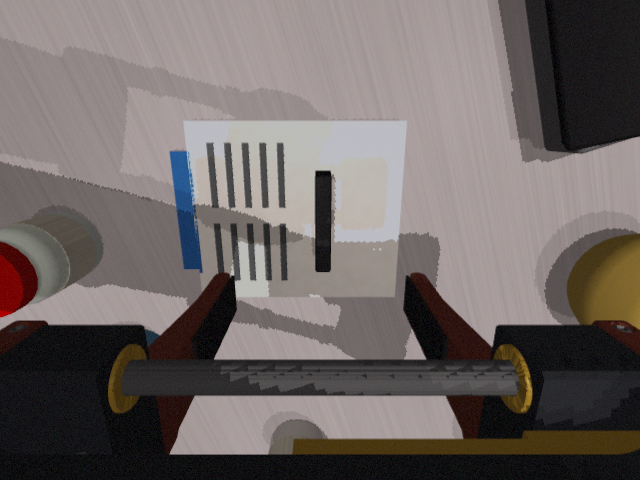

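The wrist view shows the bar at (315–331, 171–271), the lip on the left at (186,210), and the fingers straddling the bar. I'll check the bar centre, then descend and grip.

```bash
python3 - <<'E'
from h import *
print(plane('w1',323,221,.064)); a,b=plane('w1',322,171,.064),plane('w1',323.5,271,.064)
print(np.linalg.norm(a-b),np.degrees(np.arctan2((a-b)[1],(a-b)[0]))-90)
E
python3 -m handwheel '[0.0015,0.0005,0.0239,-0.0011,0.0005,-0.002,0.0015,0.0005,0.0239,-0.0011,0.0005,-0.002,0.0015,0.0005,0.0239,-0.0011,0.0005,-0.002,0.0015,0.0005,0.0239,-0.0011,0.0005,-0.002,0.0015,0.0005,0.0239,-0.0011,0.0005,-0.002,0,0,0.012,0,0,0,0,0,0.01,0,0,0,0,0,0,0,0,0]'
```

```text
[ 0.56368085 -0.31559129  0.064     ]
0.08823552750494 -17.246562215041408
time_s: 3.7
tcp_pos: [0.5648, -0.3132, 0.0439]
ee_rot: [2.532, 1.858, 0.007]
contact_force: [-0.2, -0.2, 0.6]
grip_width: 0.999
gripper_force: 0.0
```

```bash
python3 -m handwheel '[-0.003,-0.001,0.003,0,0,0,-0.0024,0,0.0034,0,0,0,0,0,0,0,0,0]' && python3 -m handwheel '[0,0,0,0,0,0,0,0,0,0,0,0,0,0,0,0,0,0,0,0,0,0,0,0,0,0,0,0,0,0,0,0,0,0,0,0,0,0,0,0,0,0,0,0,0,0,0,0]' 1 40 && python3 -c "
from h import *
T=now();print(T);shot('wrist','w2')
"
```

```text
time_s: 4.0
tcp_pos: [0.5627, -0.319, 0.0392]
ee_rot: [2.53, 1.856, 0.008]
contact_force: [-0.5, -0.5, -0.5]
grip_width: 1.001
gripper_force: 0.0
time_s: 4.8
tcp_pos: [0.5627, -0.3184, 0.0387]
ee_rot: [2.53, 1.857, 0.008]
contact_force: [0.1, -0.4, -0.1]
grip_width: 0.311
gripper_force: 0.0
[[ 2.99690249e-01  9.54018028e-01  5.94607127e-03  5.62725583e-01]
 [ 9.54033476e-01 -2.99699302e-01  6.73876458e-04 -3.18352976e-01]
 [ 2.42492370e-03  5.47079684e-03 -9.99982095e-01  3.87129840e-02]
 [ 0.00000000e+00  0.00000000e+00  0.00000000e+00  1.00000000e+00]]
```

```bash
python3 -m handwheel '[0,0,0,0,0,0,0,0,0,0,0,0,0,0,0,0,0,0,0,0,0,0,0,0]' && python3 -m handwheel '[0,0,-0.005,0,0,0,0,0,-0.025,0,0,0,0,0,-0.04,0,0,0,0,0,-0.05,0,0,0,0,0,-0.05,0,0,0,0,0,-0.05,0,0,0,0,0,-0.05,0,0,0,0,0,-0.03,0,0,0,0,0,0,0,0,0,0,0,0,0,0,0]' && python3 -c "
from h import *
T=now();print(T.round(4));shot('wrist','w3');shot('side','s3')
Z=arm.sense();print(Z['contact_force'],Z['wrist_torque'],Z['joints'])
"
```

```text
time_s: 5.25
tcp_pos: [0.5628, -0.3183, 0.0387]
ee_rot: [2.53, 1.857, 0.008]
contact_force: [0.8, -0.4, -0.7]
grip_width: 0.156
gripper_force: 40.0
time_s: 6.25
tcp_pos: [0.5611, -0.3187, 0.3371]
ee_rot: [2.531, 1.858, 0.007]
contact_force: [0.5, -0.4, -6.7]
grip_width: 0.157
gripper_force: 40.0
[[ 0.2996  0.954   0.0049  0.5611]
 [ 0.954  -0.2996  0.0014 -0.3187]
 [ 0.0028  0.0043 -1.      0.3371]
 [ 0.      0.      0.      1.    ]]
[-1.03966047  0.28331635 -6.40607243] [-0.16542976 -0.06887917  0.0326811 ] [-0.57131264  0.2807506   0.81651038  0.00428291  2.04609214 -0.26498447]
```

View pics/w3.png

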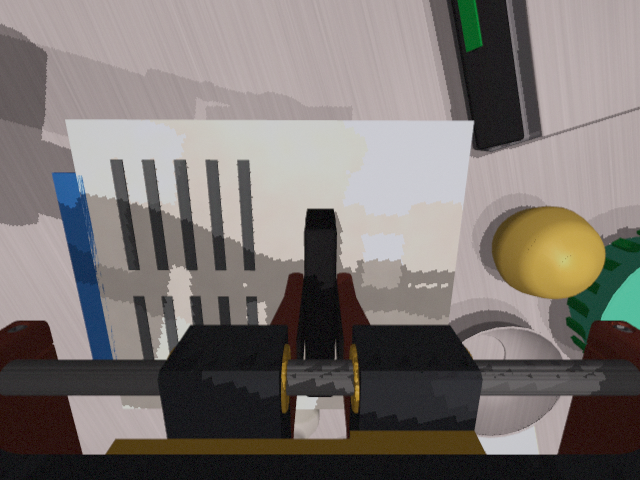

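The panel is held cleanly: plate far edge at v=120 (x 68–473), bar end at about (320,209), lip corner at about (53,173). From these I'll get the panel's offset in the tool frame.

```bash
python3 - <<'E'
from h import *
np.set_printoptions(precision=4,suppress=True)
T=now();Ti=np.linalg.inv(T)
def tp(u,v,zt):
    o,d=ray('w3',u,v);o=Ti[:3,:3]@o+Ti[:3,3];d=Ti[:3,:3]@d;return o+d*(zt-o[2])/d[2]
print('plate L,R',tp(68,120,.0147),tp(473,120,.0147))
print('bar end',tp(307,209,-.0253),tp(333,209,-.0253))
print('lip corner',tp(53,173,.0247))
# plate right edge
print(tp(450,318,.0147), 'left', tp(68+50*.2,120+50,.0147))
# side view: lip/plate prediction
for n,p in (('lipL',[-.06,-.145,.0247]),('lipR',[.06,-.145,.0247]),('front-',[-.087,.075,.0147]),('front+',[.087,.075,.0147]),('lipend-',[-.087,-.125,.0147]),('lipend+',[.087,-.125,.0147])):
    print(n,proj('s3',(T@np.r_[p,1])[:3]))
E
python3 -c "
import cv2
a=cv2.imread('pics/s3.png');cv2.imwrite('pics/s3c.png',cv2.resize(a[90:300,200:480],None,fx=2.8,fy=2.8,interpolation=cv2.INTER_CUBIC))"
```

```text
plate L,R [ 0.0856 -0.1246  0.0147] [0.0854 0.0765 0.0147]
bar end [ 0.0492 -0.0054 -0.0253] [ 0.0492  0.0054 -0.0253]
lip corner [ 0.0585 -0.1455  0.0247]
[-0.0259  0.0773  0.0147] left [ 0.0611 -0.1247  0.0147]
lipL [292.0551 212.9707]
lipR [297.0153 187.445 ]
front- [410.1728 217.467 ]
front+ [401.4535 180.2504]
lipend- [301.4755 214.8943]
lipend+ [307.2978 178.2089]
```

View pics/s3c.png

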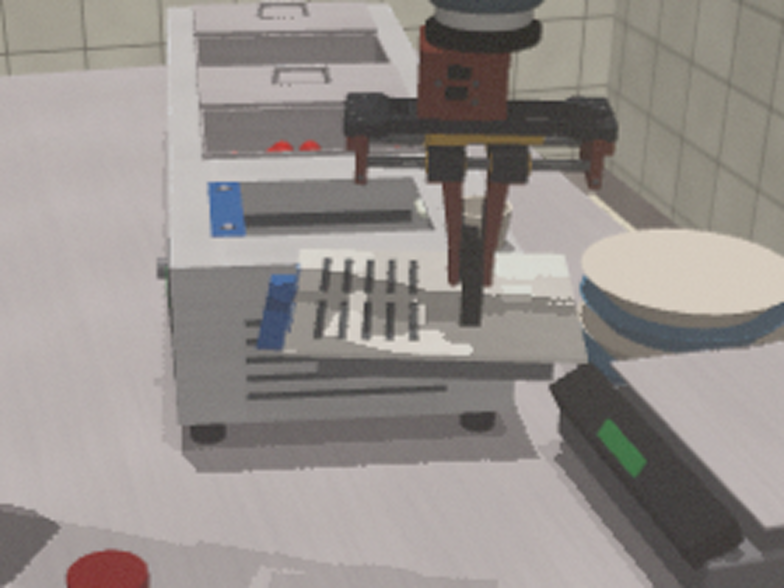

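The side view agrees with the prediction: lip at (297,200) against 292–297 predicted, and the panel level in the gripper. The panel centre is at tool x = -1.5 mm. Next is the hover pose over the opening, tilted 0.3 rad.

```bash
cat >> h.py <<'E'
EDGE=np.array([.504,.2015,.200]);YAW=np.radians(-9.0)
LIP=np.array([-.0015,-.1445,.0247])
def tcp(tx,ty,tz,th,dyaw=0):
    "TCP pose with lip tip at unit coords (m, from EDGE)"
    c,s=np.cos(YAW),np.sin(YAW);T=down(0,0,0,YAW+dyaw,th)
    T[:3,3]=EDGE+[c*tx-s*ty,s*tx+c*ty,tz]-T[:3,:3]@LIP;return T
def lip():
    T=now();p=T[:3,:3]@LIP+T[:3,3]-EDGE;c,s=np.cos(YAW),np.sin(YAW)
    y=T[:3,1];return np.r_[c*p[0]+s*p[1],-s*p[0]+c*p[1],p[2]].round(4),'tilt',round(float(np.arcsin(y[2])),4),'yaw',round(float(np.degrees(np.arctan2(y[1],y[0]))),2)
E
python3 - <<'E'
from h import *
T1=tcp(.03,0,.07,.3);print(T1.round(4));twist(now(),T1,14)
E
```

```text
[[ 0.1564  0.9436  0.2919  0.663 ]
 [ 0.9877 -0.1494 -0.0462  0.1778]
 [-0.      0.2955 -0.9553  0.3363]
 [ 0.      0.      0.      1.    ]]
14 rows of [0.0362, -0.0012, -0.0001, -0.0214, 0.0013, -0.0105]
```

```bash
python3 -m handwheel '[0.0362,-0.0012,-0.0001,-0.0214,0.0013,-0.0105,0.0362,-0.0012,-0.0001,-0.0214,0.0013,-0.0105,0.0362,-0.0012,-0.0001,-0.0214,0.0013,-0.0105,0.0362,-0.0012,-0.0001,-0.0214,0.0013,-0.0105,0.0362,-0.0012,-0.0001,-0.0214,0.0013,-0.0105,0.0362,-0.0012,-0.0001,-0.0214,0.0013,-0.0105,0.0362,-0.0012,-0.0001,-0.0214,0.0013,-0.0105,0.0362,-0.0012,-0.0001,-0.0214,0.0013,-0.0105,0.0362,-0.0012,-0.0001,-0.0214,0.0013,-0.0105,0.0362,-0.0012,-0.0001,-0.0214,0.0013,-0.0105,0.0362,-0.0012,-0.0001,-0.0214,0.0013,-0.0105,0.0362,-0.0012,-0.0001,-0.0214,0.0013,-0.0105]' && python3 -m handwheel '[0.0362,-0.0012,-0.0001,-0.0214,0.0013,-0.0105,0.0362,-0.0012,-0.0001,-0.0214,0.0013,-0.0105,0,0,0,0,0,0,0,0,0,0,0,0]'
python3 - <<'E'
from h import *
print(lip(),arm.sense()['joints'].round(3));twist(now(),tcp(.012,0,.02,.3),6)
for n in('wrist','scene'): shot(n,n+'4')
E
```

```text
time_s: 7.55
tcp_pos: [0.6521, 0.1073, 0.3356]
ee_rot: [2.25, 1.883, 0.242]
contact_force: [-0.2, -0.6, -6.0]
grip_width: 0.157
gripper_force: 40.0
time_s: 7.95
tcp_pos: [0.662, 0.1785, 0.3353]
ee_rot: [2.201, 1.885, 0.278]
contact_force: [0.1, -0.5, -5.2]
grip_width: 0.155
gripper_force: 40.0
(array([ 0.0288, -0.0001,  0.0691]), 'tilt', 0.2993, 'yaw', -8.78) [ 0.28   0.119  1.027 -0.131  1.723  0.396]
6 rows of [-0.0001, -0.0051, 0.007, -0.0001, 0.0008, 0.0006]
```

View pics/wrist4.png

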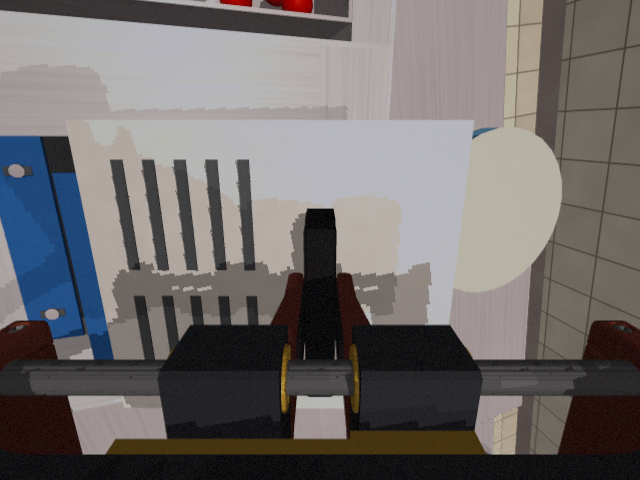

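The wrist view shows ledge and lip together: the ledge's free edge from (45,137) to about (82,333), screws at (15,171) and (53,314), lip top corner at (53,173). I'll check the alignment from this.

Run:
```python
from h import *
np.set_printoptions(precision=4,suppress=True)
c,s=np.cos(YAW),np.sin(YAW)
def U(f,u,v,h=.2):
    p=plane(f,u,v,h)-EDGE;return np.array([c*p[0]+s*p[1],-s*p[0]+c*p[1]])
hsv=cv2.cvtColor(cv2.imread('pics/wrist4.png'),cv2.COLOR_BGR2HSV);b=cv2.inRange(hsv,(100,120,40),(125,255,255))
pts=[]
for v in range(145,325,4):
    r=np.where(b[v,20:110])[0]+20; g=np.where(np.diff(r)>1)[0]
    e=r[g[0]] if len(g) else None
    if e: pts.append(U('wrist4',e+.5,v+.5))
pts=np.array(pts);print(len(pts),pts[::6]);k=np.polyfit(pts[:,1],pts[:,0],1);print('edge slope deg',np.degrees(k[0]),'x at0',k[1])
col=np.where(b[:,8])[0];print('col8',col.min(),col.max());print('corners',U('wrist4',8,col.min()),U('wrist4',42,137),U('wrist4',50,337))
print('screws',U('wrist4',15,171),U('wrist4',53,314))
```

```text
38 [[ 0.0009  0.0528]
 [ 0.0012  0.0356]
 [ 0.0009  0.0177]
 [ 0.0006 -0.0009]
 [ 0.0003 -0.0204]
 [-0.     -0.0408]
 [-0.0266 -0.0576]]
edge slope deg 5.222834592998167 x at0 -0.000915504261553781
col8 136 245
corners [-0.0177  0.0783] [0.0014 0.0776] [-0.0239 -0.0756]
screws [-0.0188  0.0552] [-0.018  -0.0559]
```

Alignment is good to about 1 mm, so I'll descend to just above, then into the opening.

```bash
python3 -m handwheel '[0,-0.0051,0.007,-0.0001,0.0008,0.0006,0,-0.0051,0.007,0,0,0,0,-0.0051,0.007,0,0,0,0,-0.0051,0.007,0,0,0,0,-0.0051,0.007,0,0,0,0,-0.0051,0.007,0,0,0,0,0,0,0,0,0]'
python3 - <<'E'
from h import *
print(lip());twist(now(),tcp(.010,0.0005,-.014,.3),8)
E
```

```text
time_s: 8.75
tcp_pos: [0.6458, 0.1803, 0.2883]
ee_rot: [2.202, 1.881, 0.285]
contact_force: [0.9, -0.1, -6.1]
grip_width: 0.157
gripper_force: 40.0
(array([ 0.0128, -0.0005,  0.0216]), 'tilt', 0.3032, 'yaw', -8.95)
8 rows of [0.0001, -0.0017, 0.0042, 0.0004, 0.0003, 0.0001]
```

```bash
python3 -m handwheel '[0.0001,-0.0017,0.0042,0.0004,0,0,0.0001,-0.0017,0.0042,0.0004,0,0,0.0001,-0.0017,0.0042,0.0004,0,0,0.0001,-0.0017,0.0042,0.0004,0,0]' && python3 -m handwheel '[0.0001,-0.0017,0.0042,0.0004,0,0,0.0001,-0.0017,0.0042,0.0004,0,0,0,0,0,0,0,0]'
python3 - <<'E'
from h import *
print(lip());twist(now(),tcp(.010,0.0005,-.014,.3),3)
E
```

```text
time_s: 9.15
tcp_pos: [0.6453, 0.1808, 0.272]
ee_rot: [2.202, 1.881, 0.287]
contact_force: [0.2, 0.7, -5.9]
grip_width: 0.162
gripper_force: 40.0
time_s: 9.45
tcp_pos: [0.6443, 0.181, 0.2621]
ee_rot: [2.203, 1.882, 0.284]
contact_force: [0.4, -0.7, -5.7]
grip_width: 0.154
gripper_force: 40.0
(array([ 0.0111,  0.0001, -0.0045]), 'tilt', 0.3018, 'yaw', -8.97)
3 rows of [0.0001, -0.0013, 0.003, 0.0006, 0.0007, 0.0002]
```

```bash
python3 -m handwheel '[0.0001,-0.0013,0.003,0,0,0,0.0001,-0.0013,0.003,0,0,0,0.0001,-0.0013,0.003,0,0,0,0,0,0,0,0,0]' && python3 -m handwheel '[0,-0.0029,-0.0009,0,0,0,0,-0.0029,-0.0009,0,0,0,0,-0.0029,-0.0009,0,0,0,0,-0.0029,-0.0009,0,0,0,0,0,0,0,0,0]' && python3 -c "
from h import *
print(lip())"
```

```text
time_s: 9.85
tcp_pos: [0.6439, 0.1815, 0.2546]
ee_rot: [2.201, 1.88, 0.288]
contact_force: [0.0, -0.4, 0.0]
grip_width: 0.154
gripper_force: 40.0
time_s: 10.35
tcp_pos: [0.6312, 0.1836, 0.2541]
ee_rot: [2.202, 1.881, 0.287]
contact_force: [2.3, -0.8, 0.1]
grip_width: 0.155
gripper_force: 40.0
(array([-0.0021,  0.0006, -0.0127]), 'tilt', 0.3038, 'yaw', -8.98)
```

The plate's lip-end corners now rest lightly on the deck (about 6 N), which matches the geometry at this tilt. I'll lift 0.8 mm and slide towards the ledge, feeling for contact.

```bash
python3 -m handwheel '[0,0.0002,-0.0008,0,0,0,0,-0.0019,-0.0006,0,0,0,0,-0.0019,-0.0006,0,0,0,0,-0.0019,-0.0006,0,0,0,0,0,0,0,0,0]' && python3 -m handwheel '[0,-0.0019,-0.0006,0,0,0,0,-0.0019,-0.0006,0,0,0,0,-0.0019,-0.0006,0,0,0,0,0,0,0,0,0]' && python3 -c "
from h import *
print(lip(),arm.sense()['contact_force'])"
```

```text
time_s: 10.85
tcp_pos: [0.6253, 0.1844, 0.2543]
ee_rot: [2.202, 1.881, 0.285]
contact_force: [3.1, -0.7, -0.1]
grip_width: 0.157
gripper_force: 40.0
time_s: 11.25
tcp_pos: [0.6193, 0.1854, 0.2542]
ee_rot: [2.203, 1.882, 0.285]
contact_force: [1.8, 0.5, 0.2]
grip_width: 0.157
gripper_force: 40.0
(array([-0.0142,  0.0005, -0.0124]), 'tilt', 0.3027, 'yaw', -8.97) [1.76518394 0.50799245 0.19194159]
```

```bash
python3 -m handwheel '[0,0.0002,-0.0006,0,0,0,0,-0.0014,-0.0004,0,0,0,0,-0.0014,-0.0004,0,0,0,0,0,0,0,0,0]' && python3 -m handwheel '[0,-0.0014,-0.0004,0,0,0,0,0,0,0,0,0]' && python3 -m handwheel '[0,-0.0014,-0.0004,0,0,0,0,0,0,0,0,0]' && python3 -c "
from h import *
print(lip(),arm.sense()['contact_force'])"
```

```text
time_s: 11.65
tcp_pos: [0.6172, 0.1856, 0.2552]
ee_rot: [2.202, 1.88, 0.287]
contact_force: [5.4, -1.3, -1.5]
grip_width: 0.157
gripper_force: 40.0
time_s: 11.85
tcp_pos: [0.6166, 0.1856, 0.2559]
ee_rot: [2.201, 1.878, 0.29]
contact_force: [7.0, -0.5, -1.5]
grip_width: 0.154
gripper_force: 40.0
time_s: 12.05
tcp_pos: [0.6161, 0.1856, 0.2566]
ee_rot: [2.199, 1.876, 0.292]
contact_force: [11.5, -1.8, -0.4]
grip_width: 0.157
gripper_force: 40.0
(array([-0.0169,  0.0004, -0.011 ]), 'tilt', 0.3099, 'yaw', -9.05) [11.45868615 -1.80857117 -0.38619251]
```

The web met the ledge: x force rose 5→11 N with the tip about 17 mm past the edge, so the lip is hooked. I'll back off about 3 mm to relieve it, then work out the swing.

```bash
cat >> h.py <<'E'
COR=np.array([-.0015,-.1245,.0187])
def tcpc(x,y,z,th,dyaw=0):
    T=tcp(0,0,0,th,dyaw);c,s=np.cos(YAW),np.sin(YAW)
    T[:3,3]=EDGE+[c*x-s*y,s*x+c*y,z]-T[:3,:3]@COR;return T
def cor():
    T=now();p=T[:3,:3]@COR+T[:3,3]-EDGE;c,s=np.cos(YAW),np.sin(YAW)
    return np.r_[c*p[0]+s*p[1],-s*p[0]+c*p[1],p[2]].round(4),lip(),arm.sense()['contact_force'].round(1),arm.sense()['wrist_torque'].round(2)
E
python3 -m handwheel '[0,0.0019,0.0006,0,0,0,0,0.0014,0.0003,0,0,0,0,0,0,0,0,0]' && python3 -c "
from h import *
print(cor());twist(now(),tcpc(.0025,.0005,.0005,.1),10)"
```

```text
time_s: 12.35
tcp_pos: [0.6174, 0.1855, 0.2548]
ee_rot: [2.203, 1.881, 0.285]
contact_force: [2.6, -1.1, -1.3]
grip_width: 0.151
gripper_force: 40.0
(array([ 0.0012,  0.0004, -0.0002]), (array([-0.0161,  0.0004, -0.0119]), 'tilt', 0.3029, 'yaw', -9.0), array([ 2.6, -1.1, -1.3]), array([-0.22, -0.08, -0.13]))
10 rows of [0.0, 0.0005, 0.0025, 0.0203, 0.0002, -0.0]
```

```bash
python3 -m handwheel '[0,0.0008,0.002,0.0203,0,0,0,0.0005,0.0025,0.0203,0,0,0,0.0005,0.0025,0.0203,0,0,0,0.0005,0.0025,0.0203,0,0,0,0,0,0,0,0]' && python3 -c "
from h import *
print(cor());twist(now(),tcpc(.0025,.0005,.0005,.1),6)"
```

```text
time_s: 12.85
tcp_pos: [0.6219, 0.185, 0.2449]
ee_rot: [2.256, 1.927, 0.209]
contact_force: [-1.0, -0.0, -3.6]
grip_width: 0.157
gripper_force: 40.0
(array([ 0.0015,  0.0005, -0.0003]), (array([-0.0167,  0.0005, -0.0105]), 'tilt', 0.218, 'yaw', -8.99), array([-1. , -0. , -3.6]), array([ 0.02,  0.62, -0.05]))
6 rows of [-0.0, 0.0005, 0.0024, 0.0197, 0.0003, 0.0]
```

```bash
python3 -m handwheel '[0,0.0006,0.0024,0.0197,0,0,0,0.0006,0.0024,0.0197,0,0,0,0.0005,0.0024,0.0197,0,0,0,0,0,0,0,0]' && python3 -m handwheel '[0,0.0005,0.0024,0.0197,0,0,0,0.0005,0.0024,0.0197,0,0,0,0.0003,0.0024,0.0197,0,0,0,0,0,0,0,0]' && python3 -c "
from h import *
print(cor());twist(now(),tcpc(.0025,.0005,.0005,.0),6)"
```

```text
time_s: 13.25
tcp_pos: [0.6253, 0.1842, 0.2387]
ee_rot: [2.292, 1.957, 0.155]
contact_force: [-0.8, -0.1, -4.6]
grip_width: 0.158
gripper_force: 40.0
time_s: 13.65
tcp_pos: [0.6277, 0.1838, 0.2318]
ee_rot: [2.328, 1.987, 0.099]
contact_force: [-0.3, 0.5, -6.6]
grip_width: 0.158
gripper_force: 40.0
(array([0.003 , 0.0003, 0.0005]), (array([-0.0163,  0.0003, -0.0075]), 'tilt', 0.1019, 'yaw', -9.03), array([-0.3,  0.5, -6.6]), array([-0.05,  0.14, -0.02]))
6 rows of [0.0, 0.0002, 0.0021, 0.017, 0.0003, -0.0001]
```

```bash
python3 -m handwheel '[0,0,0.0021,0.017,0,0,0,0,0,0,0,0]' && python3 -m handwheel '[0,0,0.0021,0.017,0,0,0,0,0,0,0,0]' && python3 -m handwheel '[0,0,0.0021,0.017,0,0,0,0,0,0,0,0]' && python3 -c "
from h import *
print(cor());twist(now(),tcpc(.0025,.0005,.0005,.0),3)"
```

```text
time_s: 13.85
tcp_pos: [0.6277, 0.1839, 0.2302]
ee_rot: [2.338, 1.996, 0.084]
contact_force: [-0.6, 0.6, -7.0]
grip_width: 0.155
gripper_force: 40.0
time_s: 14.05
tcp_pos: [0.628, 0.1842, 0.2303]
ee_rot: [2.347, 2.004, 0.071]
contact_force: [-1.9, -0.4, -0.9]
grip_width: 0.156
gripper_force: 40.0
time_s: 14.25
tcp_pos: [0.6283, 0.1843, 0.2296]
ee_rot: [2.356, 2.013, 0.057]
contact_force: [-5.6, 0.4, 6.0]
grip_width: 0.157
gripper_force: 40.0
(array([0.0022, 0.001 , 0.004 ]), (array([-0.0174,  0.001 , -0.0031]), 'tilt', 0.0559, 'yaw', -8.99), array([-5.6,  0.4,  6. ]), array([-0.04,  0.29, -0.01]))
3 rows of [-0.0002, 0.0004, 0.0035, 0.0186, -0.0002, 0.0]
```

```bash
python3 -m handwheel '[0,0,0.002,0.01,0,0,0,0,0,0,0,0]' && python3 -m handwheel '[0,0,0.002,0.01,0,0,0,0,0,0,0,0]' && python3 -c "
from h import *
print(cor());twist(now(),tcpc(.0025,.0005,.0005,.0),3)"
```

```text
time_s: 14.45
tcp_pos: [0.6285, 0.1843, 0.2292]
ee_rot: [2.361, 2.017, 0.05]
contact_force: [-6.0, 0.1, 9.3]
grip_width: 0.155
gripper_force: 40.0
time_s: 14.65
tcp_pos: [0.6276, 0.1844, 0.2256]
ee_rot: [2.369, 2.024, 0.035]
contact_force: [-6.6, 0.3, -3.1]
grip_width: 0.157
gripper_force: 40.0
(array([0.001 , 0.0009, 0.0026]), (array([-0.0188,  0.0009, -0.004 ]), 'tilt', 0.034, 'yaw', -8.98), array([-6.6,  0.3, -3.1]), array([ 0.08,  1.14, -0.03]))
3 rows of [-0.0001, 0.0007, 0.0021, 0.0113, -0.0001, 0.0001]
```

```bash
python3 -m handwheel '[0,0.0006,0.0018,0.011,0,0,0,0,0,0,0,0]' && python3 -m handwheel '[0,0.0005,0.0018,0.011,0,0,0,0,0,0,0,0]' && python3 -m handwheel '[0,0,0.0015,0.009,0,0,0,0,0,0,0,0]' && python3 -c "
from h import *
print(cor());twist(now(),tcpc(.0025,.0005,.0005,.0),3)"
```

```text
time_s: 14.85
tcp_pos: [0.6285, 0.1841, 0.2192]
ee_rot: [2.377, 2.03, 0.018]
contact_force: [0.8, 2.2, -7.6]
grip_width: 0.158
gripper_force: 40.0
time_s: 15.05
tcp_pos: [0.6291, 0.1839, 0.2188]
ee_rot: [2.383, 2.035, 0.008]
contact_force: [-2.9, 2.4, -3.6]
grip_width: 0.157
gripper_force: 40.0
time_s: 15.25
tcp_pos: [0.6291, 0.1839, 0.2188]
ee_rot: [2.387, 2.039, 0.001]
contact_force: [-6.3, 2.2, 1.4]
grip_width: 0.16
gripper_force: 40.0
(array([ 0.0018,  0.0007, -0.0002]), (array([-0.0182,  0.0007, -0.0062]), 'tilt', 0.0021, 'yaw', -8.99), array([-6.3,  2.2,  1.4]), array([ 0.15,  1.11, -0.08]))
3 rows of [-0.0001, 0.0002, -0.0001, 0.0007, 0.0003, 0.0001]
```

Flat and seated (tilt 0.002, lip at -6.2 mm). I'll press slightly to confirm the firm stop, then relax and open.

```bash
python3 -m handwheel '[0,0,0.0015,0,0,0,0,0,0,0,0,0]' && python3 -m handwheel '[0,0,0.0008,0,0,0,0,0,0,0,0,0,0,0,0,0,0,0]' && python3 -c "
from h import *
print(cor())" && python3 -m handwheel '[0,0,-0.0025,0,0,0,0,0,0,0,0,0]' && python3 -m handwheel '[0,0,0,0,0,0,0,0,0,0,0,0,0,0,0,0,0,0,0,0,0,0,0,0,0,0,0,0,0,0,0,0,0,0,0,0,0,0,0,0,0,0,0,0,0,0,0,0,0,0,0,0,0,0]' 0.35 && python3 -c "
from h import *
print(cor())"
```

```text
time_s: 15.45
tcp_pos: [0.6291, 0.184, 0.2188]
ee_rot: [2.386, 2.039, 0.004]
contact_force: [-7.1, 0.8, 5.3]
grip_width: 0.157
gripper_force: 40.0
time_s: 15.75
tcp_pos: [0.6291, 0.184, 0.2188]
ee_rot: [2.386, 2.038, 0.005]
contact_force: [-7.8, 0.5, 7.3]
grip_width: 0.155
gripper_force: 40.0
(array([ 0.0019,  0.0007, -0.0005]), (array([-0.0181,  0.0007, -0.0066]), 'tilt', 0.0048, 'yaw', -8.98), array([-7.8,  0.5,  7.3]), array([ 0.11,  1.51, -0.09]))
time_s: 15.95
tcp_pos: [0.6291, 0.1839, 0.2188]
ee_rot: [2.387, 2.039, 0.001]
contact_force: [-5.4, 1.7, 2.2]
grip_width: 0.16
gripper_force: 40.0
time_s: 16.85
tcp_pos: [0.6293, 0.1838, 0.2177]
ee_rot: [2.387, 2.039, 0.0]
contact_force: [0.2, 0.4, -0.3]
grip_width: 0.647
gripper_force: 0.0
(array([ 0.0021,  0.0006, -0.0012]), (array([-0.0179,  0.0006, -0.0073]), 'tilt', 0.002, 'yaw', -9.01), array([ 0.2,  0.4, -0.3]), array([-0.08,  0.11,  0.01]))
```

Released with zero contact force. I'll retreat straight up and check.

```bash
python3 -m handwheel '[0,0,-0.01,0,0,0,0,0,-0.03,0,0,0,0,0,-0.04,0,0,0,0,0,-0.04,0,0,0,0,0,-0.03,0,0,0,0,0,0,0,0,0,0,0,0,0,0,0]'
python3 - <<'E'
from h import *
a=shot('scene','f');b=shot('side','g')
A=cv2.resize(a[240:400,300:580],None,fx=2,fy=2);B=cv2.resize(b[80:260,220:420],None,fx=2,fy=2)
c=np.zeros((700,600,3),np.uint8);c=np.zeros((360,960,3),np.uint8);c[:320,:560]=A;c[:360,560:]=B
cv2.imwrite('pics/fg.png',cv2.resize(c,(800,300)))
E
```

```text
time_s: 17.55
tcp_pos: [0.6293, 0.1841, 0.3688]
ee_rot: [2.386, 2.038, 0.004]
contact_force: [-0.1, 0.7, -0.9]
grip_width: 0.65
gripper_force: 0.0
```

View pics/fg.png

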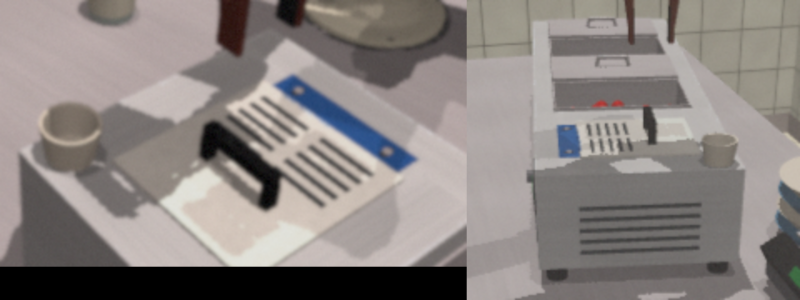

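The panel lies flat on the deck, hard up to the blue ledge, with its handle at about (240,165). The ramekin is untouched at (70,135) and the gripper is clear.

```bash
python3 -c "
from bench import arm
print(arm.sign_off())"
```

```text
the job is handed in; nothing more can be done
None
```

The filter panel is back on the cooling unit: lip hooked under the blue ledge, catch snapped over, panel flat on the deck and let go. I handed the job in at about 17.7 s of the 61 s allowed; the hand-in returned no verdict.

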